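# Fill the gaps in the top vial tray, peel it off the stack and hold it over the light panel

### The arm

A 7-joint arm with a two-finger parallel gripper is mounted at the origin on the work surface. World frame = base frame: x ahead of the robot, y to its left, z up, the work surface at z = 0. Lengths are in m, angles in rad, forces in N, time in s.
With the tool pointing down it reaches from about 0.425 to 0.8 m from the base axis. Payload 8.3 kg.
Tool frame: the origin (TCP) lies at the very end of the fingers, on their centre line; the grasp point (between the pads) lies 19 mm behind it; z points along the fingers, y is the direction in which the jaws open and shut (so a half turn about z gives the same grasp; the last joint's range is limited). The gripper opens to 85 mm and grips with 20 to 120 N. Pads are 22 mm wide; open, the fingers measure 114 mm over their backs; the gripper's body (76 mm by 85 mm) begins 54 mm behind the grasp point. The pads swing forward as they close: fully open they stand 13 mm farther back than shut.
Start: joints at [-1.346, 0.383, 0.016, 1.37, -0.006, 1.388, -0.046], TCP at [0.177, 0.599, 0.231] pointing down, gripper open.
Joint ranges: [-2.95, 2.95], [-0.25, 2.06], [-1.52, 1.56], [0.18, 2.33], [-1.44, 4.58], [0.02, 2.06], [-3.01, 3.01]. Speed limits (rad/s): [2.39, 2.39, 3.01, 3.01, 3.14, 3.14, 3.14].

### API

Orientations are given as a unit quaternion [x, y, z, w].
In Python, from station import manip gives the robot as it stands. Calls block until the motion is done:
- manip.movep(position, orientation): joint-space move of the TCP to a pose.
- manip.move_straight(position, v=0.15, rotation=None): straight line of the TCP; rotation=None keeps the orientation; v is the mean speed in m/s.
- manip.movej(angles): joint-space move.
- manip.move_gripper(opening, force=None): finger opening in m; force is the grip in N (None keeps the last); returns when the fingers have stopped.
- manip.dwell(seconds).
- manip.solve_ik(position, orientation): joint angles nearest the present ones, or None.
- manip.read_state(): the state.
- manip.camera(name): name is "side" or "top" or "wrist"; returns a dict with "image" (384x512x3 uint8, red, green, blue), "intrinsics" (3x3 intrinsics, pixels), "position" and "attitude" of the camera in the world. Camera axes: x right, y down, z forward; pixel columns grow to the right and rows downward; lengths in m; the calibration is good to about 2 mm. A picture is of the moment at which its call begins. There is no depth.
A pose or a line that the arm cannot do raises manip.MotionError and nothing moves.
- manip.close_job(): hands the job in, once; it reports no verdict.
Trained networks look in a picture, given as the dict that the camera call returned (one of the last four; its "shot" number tells which), for a name from the list of things; names that differ only in an ending like _2 or _b are one class to them, and where a whole thing is asked for, a point or a joint stands for the part that bears it (a point fixed in the world has none). Each returns a list of dicts, best first, with "conf" (0 to 1); they miss things now and then, are a little off and sometimes report something else, mostly with a low value. They report only what shows in the picture. A call takes as long as a camera call.
- manip.recognise(label, picture): "point" ([x, y, z] in m, in the coordinates of the camera as it stood for that picture, good to about 4 mm: the middle of the surface that is visible of it).
- manip.outline_of(label, picture): "pixels" (384x512 bool, what is visible of it).
- manip.pinpoint(label, picture): "point" ([x, y, z] in m, in the coordinates of the camera as it stood for that picture, good to about 4 mm: a listed point, or the origin of a listed thing).
The state is a dict: "time": time; "q": joint angles; "qvel": joint speeds; "tau": joint torques, N m; "ee_pos": TCP position; "eef_rot": TCP orientation; "wrist_force": force on the tool from outside, world axes, zero at the start; "ft_torque": the same for the moment, N m; "finger_gap": finger opening in m.
Only numpy, scipy, OpenCV 4.12 (cv2) and the standard library are available. Lean on these libraries where they do the work, as an engineer would, in place of code of your own. Each camera call takes 0.05 s, during which the arm holds its last target.

### The job

Two pockets of the top tray in the tray stack are empty: put the two spare vials from the grey rack upright into them, leaving the other vials in their pockets. Then peel the top tray off the sticky stack by lifting its tabbed corner first, while the opposite corner still sits in the stack, and carry it without tipping the vials to the light panel. Finish while still holding it there, steady and level, centred over the panel with its underside about 10 cm above the glowing surface, all six vials in it; do not disturb the other things on the bench.

Things in the scene. Friction and masses are not known exactly. Their poses are not given: they have to be found in the camera images.
- tray: the top tray: white formed plastic, flange 150 x 112 mm, about 70 g, on top of the stack. Origin: centre of its underside, 26 mm above the bench at the start; x along its 150 mm side, z up. Its block is 138 x 100 x 28 mm; the 4 mm flange round it (z = 22 to 26 mm) rests on the stack. A vial seated in a pocket has its centre at z = 38 mm.
- tray_mouth (a point): centre of the tray's top face, z = 28 mm of the tray, axes as the tray. Six square pockets, 27 x 27 mm and 25 mm deep, open in this face, centred at x = -46, 0, +46 and y = -28, +28 mm; seated vials stand 45 mm proud of it and can lean up to 0.27 rad in their pockets.
- tray_tab (a point): centre of the lifting tab, an upright fin 8 mm thick standing diagonally out of the tray's (+x, +y) corner, at (89, 70, 44) mm of the tray. It spans z = 22 to 60 mm and runs 14 mm outwards from this point and 20 mm back to the corner; its flat faces look along (-1, +1, 0) and (+1, -1, 0) of the tray: pinch it there from above. Free air below and on both sides. Axes as the tray.
- tray_heel (a point): the flange corner diagonally opposite the tab, at (-75, -56, 22) mm of the tray (underside of the flange; 48 mm above the bench when seated). Peeling turns the tray up about this corner, some 8 degrees before the whole tray is drawn up; a firm pinch on the tab holds the tray rigidly, so the gripper tilts with it. Axes as the tray.
- stack: the dispenser with the nested white trays below the top tray, fixed to the bench: foot 196 x 130 mm, rim 48 mm high. Origin: centre of its underside; x along its long side, z up. The top tray sits at z = 26 mm of it, axes parallel, with 1.5 mm play per side.
- stack_nibs (a point): centre of the stack at the height of its four sprung steel nibs, 56 mm above the bench. Nibs at x = +-78, y = +-22 mm overlap the tray's flange ends by 2 mm and make it stick: raised level it takes about 12 N at once, lifted at the tab corner about 7 N, snapping free nib after nib. Their posts (x = +-84 to 96 mm) are 63 mm high. Axes as the stack.
- rack: grey rack for the spare vials, fixed to the bench: 166 x 46 x 30 mm, three square holes 27 x 27 mm in a row along its x axis at x = -50, 0, +50 mm, with their floor 6 mm above the bench; two hold a spare vial, one is empty. Origin: centre of its underside.
- panel_top (a point): centre of the glowing top of the light panel, a flat white plate in an aluminium frame, 180 x 140 x 18 mm, fixed to the bench; this point is 18 mm above the bench. x along its long side.
- vial0_mid (a point): sample vial, amber glass with white cap: an upright plain cylinder 22 mm in diameter and 70 mm high, foot bevelled by 3 mm. This point is its centre, 35 mm above its foot; its z axis points to the cap. It stands in one of the six tray pockets from the start (which one varies; two pockets are empty).
- vial1_mid (a point): sample vial, amber glass with white cap: an upright plain cylinder 22 mm in diameter and 70 mm high, foot bevelled by 3 mm. This point is its centre, 35 mm above its foot; its z axis points to the cap. It stands in one of the six tray pockets from the start (which one varies; two pockets are empty).
- vial2_mid (a point): sample vial, amber glass with white cap: an upright plain cylinder 22 mm in diameter and 70 mm high, foot bevelled by 3 mm. This point is its centre, 35 mm above its foot; its z axis points to the cap. It stands in one of the six tray pockets from the start (which one varies; two pockets are empty).
- vial3_mid (a point): sample vial, amber glass with white cap: an upright plain cylinder 22 mm in diameter and 70 mm high, foot bevelled by 3 mm. This point is its centre, 35 mm above its foot; its z axis points to the cap. It stands in one of the six tray pockets from the start (which one varies; two pockets are empty).
- spare0_mid (a point): sample vial, amber glass with white cap: an upright plain cylinder 22 mm in diameter and 70 mm high, foot bevelled by 3 mm. This point is its centre, 35 mm above its foot; its z axis points to the cap. A spare, standing in one of the rack's holes at the start, its centre 41 mm above the bench.
- spare1_mid (a point): sample vial, amber glass with white cap: an upright plain cylinder 22 mm in diameter and 70 mm high, foot bevelled by 3 mm. This point is its centre, 35 mm above its foot; its z axis points to the cap. A spare, standing in one of the rack's holes at the start, its centre 41 mm above the bench.
- flask: bystander, not part of the job: conical glass flask, 120 mm high, 84 mm wide. Origin: centre of its underside.
- reagent: bystander, not part of the job: reagent bottle, 68 mm wide, 150 mm high. Origin: centre of its underside.
- beaker: bystander, not part of the job: open glass beaker, 72 mm wide, 85 mm high. Origin: centre of its underside.
- dish: bystander, not part of the job: flat clear dish, 64 mm wide, 18 mm high. Origin: centre of its underside.
- jar: bystander, not part of the job: small jar, 44 mm wide, 50 mm high. Origin: centre of its underside.
- stopper: bystander, not part of the job: rubber stopper, 28 mm wide, 28 mm high. Origin: centre of its underside.

How it is judged:
By the outcome, as a careful person would: the job done as asked, in the order asked, and still so for the second after the job is handed in, while the arm keeps its last pose, push and grip.
It also fails if it takes over 72 s, if anything falls off the work surface, if the arm or the gripper's body presses on something with over 40 N, if the wrist force passes 120 N, or if a joint passes its speed limit or range.

## Working session

There is one attempt and no reset: what is moved stays moved. The work goes in short steps, each a Python script; the robot and the scene stay as the last script left them, time stands still between calls to the robot, and variables do not carry over. Pictures are saved under pics/ and viewed, and the job is handed in when it is done.

```bash
ls; mkdir -p pics; python3 - <<'E'
from station import manip
import cv2, numpy as np
print(manip.read_state())
for n in ("side","top","wrist"):
    p=manip.camera(n); cv2.imwrite(f"pics/a_{n}.png",p["image"][:,:,::-1]); print(n,np.array(p["intrinsics"]).tolist(),p["position"],p["attitude"],p["shot"])
E
```

```text
pics
{'time': 0.0, 'q': array([-1.3458729 ,  0.38426215,  0.01635923,  1.37116896, -0.00629357,
        1.38819932, -0.04651567]), 'qvel': array([-0.00070831, -0.00080613,  0.00106432, -0.00020611,  0.00128918,
        0.00034958,  0.00075186]), 'tau': array([ 3.67651419e-04, -6.27615809e+01,  8.44384935e-01, -3.71817899e+01,
        1.65376154e-02,  1.42809356e-02,  2.89891921e-05]), 'ee_pos': array([0.17723146, 0.59881323, 0.2302571 ]), 'eef_rot': array([ 1.43384313e-01,  9.89666585e-01, -9.86534365e-04, -1.23599263e-04]), 'wrist_force': array([ 0.67802686, -0.38857786, -0.24768284]), 'ft_torque': array([ 0.0076647 , -0.01666517, -0.01166255]), 'finger_gap': 0.08535627079957843}
side [[369.491517206891, 0.0, 256.44662104703633], [0.0, 369.491517206891, 193.1464888278645], [0.0, 0.0, 1.0]] [ 0.2015971  -0.46900729  0.49633399] [ 0.82852519 -0.30208978  0.15812111 -0.44416831] 1
top [[454.93631344518064, 0.0, 255.62747070571618], [0.0, 454.93631344518064, 191.67437101667784], [0.0, 0.0, 1.0]] [ 0.49766351 -0.0090562   1.08073836] [ 0.71006938 -0.70280722  0.02489466 -0.03526661] 2
wrist [[300.0447069310336, 0.0, 254.66890568364136], [0.0, 300.0447069310336, 191.47115371545857], [0.0, 0.0, 1.0]] [0.1000309  0.62194027 0.37165832] [0.79132911 0.59068265 0.09387314 0.12680723] 3
```

View pics/a_side.png

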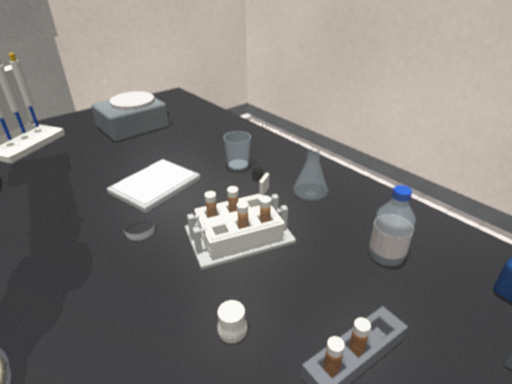

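View pics/a_top.png

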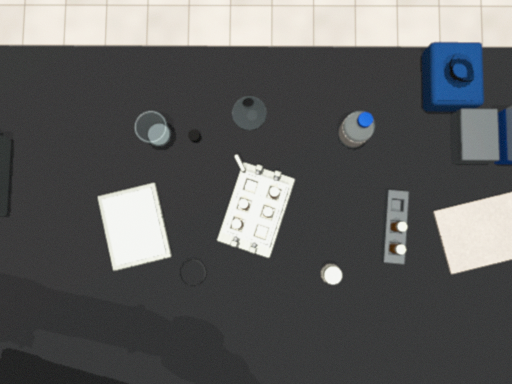

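```bash
cat > h.py <<'E'
from station import manip
import cv2, numpy as np
from scipy.spatial.transform import Rotation as R
def w(p,pt): return R.from_quat(p["attitude"]).apply(pt)+np.array(p["position"])
def proj(p,P):
    c=R.from_quat(p["attitude"]).inv().apply(np.atleast_2d(P)-np.array(p["position"])); K=np.array(p["intrinsics"]); u=c@K.T; return u[:,:2]/u[:,2:]
def ray(p,uv): 
    d=np.linalg.inv(np.array(p["intrinsics"]))@np.array([uv[0],uv[1],1.]); return R.from_quat(p["attitude"]).apply(d)
def atz(p,uv,z):
    d=ray(p,uv); o=np.array(p["position"]); return o+d*(z-o[2])/d[2]
def tri(obs):
    A=np.zeros((3,3));b=np.zeros(3)
    for p,uv in obs:
        d=ray(p,uv);d/=np.linalg.norm(d);M=np.eye(3)-np.outer(d,d);A+=M;b+=M@np.array(p["position"])
    return np.linalg.solve(A,b)
def save(p,n): cv2.imwrite(f"pics/{n}.png",p["image"][:,:,::-1])
E
python3 - <<'E'
from h import *
for n in ("top","side"):
    p=manip.camera(n); print(n)
    for l in ["tray","tray_tab","tray_heel","tray_mouth","stack","stack_nibs","rack","panel_top","vial0_mid","spare0_mid","flask","reagent","beaker","dish","jar","stopper"]:
        for r in manip.pinpoint(l,p)[:7]:
            P=w(p,r["point"]); print(l,round(r["conf"],2),P.round(3),proj(p,P)[0].round(0))
E
```

```text
top
tray 0.84 [0.548 0.006 0.024] [256. 209.]
tray_tab 0.9 [0.652 0.048 0.069] [237. 161.]
tray_heel 0.79 [ 0.461 -0.023  0.046] [268. 247.]
tray_mouth 0.9 [0.547 0.006 0.053] [255. 208.]
tray_mouth 0.49 [ 0.731 -0.222 -0.004] [351. 135.]
stack 0.3 [0.654 0.047 0.067] [238. 161.]
stack 0.2 [ 0.397  0.154 -0.003] [193. 273.]
stack_nibs 0.31 [ 0.515 -0.317 -0.001] [392. 224.]
stack_nibs 0.21 [0.653 0.049 0.069] [237. 161.]
panel_top 0.65 [0.502 0.291 0.021] [133. 227.]
vial0_mid 0.46 [0.513 0.05  0.06 ] [236. 224.]
spare0_mid 0.71 [ 0.464 -0.314  0.042] [397. 247.]
spare0_mid 0.5 [ 0.396 -0.173 -0.   ] [332. 275.]
spare0_mid 0.24 [ 0.543 -0.022  0.065] [268. 210.]
flask 0.91 [ 0.778  0.022 -0.002] [250. 114.]
reagent 0.59 [ 0.732 -0.225 -0.005] [352. 134.]
beaker 0.79 [ 0.729  0.242 -0.002] [159. 134.]
beaker 0.68 [ 0.514 -0.315 -0.001] [392. 225.]
dish 0.4 [ 0.397  0.152 -0.003] [194. 273.]
jar 0.59 [ 0.395 -0.173 -0.   ] [332. 275.]
stopper 0.44 [0.723 0.154 0.001] [195. 136.]
side
tray 0.73 [0.55  0.002 0.027] [241. 226.]
tray_tab 0.82 [0.656 0.044 0.065] [267. 183.]
tray_tab 0.56 [
[... 326 characters left out ...]
k_nibs 0.47 [ 0.729 -0.222  0.001] [386. 254.]
rack 0.81 [ 0.512 -0.316  0.003] [355. 354.]
rack 0.63 [ 0.542 -0.023  0.064] [245. 218.]
panel_top 0.86 [0.506 0.291 0.018] [155. 180.]
panel_top 0.22 [0.731 0.239 0.   ] [240. 165.]
vial0_mid 0.82 [0.514 0.046 0.063] [213. 208.]
vial0_mid 0.27 [ 0.731 -0.219  0.003] [385. 252.]
vial0_mid 0.19 [ 0.776  0.021 -0.003] [310. 194.]
spare0_mid 0.57 [ 0.461 -0.312  0.038] [332. 360.]
flask 0.92 [ 0.778  0.021 -0.005] [311. 194.]
reagent 0.79 [ 0.728 -0.222  0.   ] [386. 255.]
beaker 0.97 [ 0.727  0.24  -0.001] [239. 166.]
dish 0.29 [0.657 0.047 0.069] [266. 181.]
jar 0.69 [ 0.402 -0.17   0.001] [234. 331.]
stopper 0.53 [0.718 0.159 0.001] [255. 178.]
```

The top picture shows the tray at about (256,209) with its tab at (240,161). Its empty pockets are at (251,186) and (262,232). The rack is at (396,227), with its empty hole at the top and spares at about (402,227) and (400,249). The panel is at (134,227). Next I'll look closely with the wrist camera.

```bash
cat >> h.py <<'E'
def down(jaw): # tool down, jaw (tool y) at world angle jaw (rad)
    c,s=np.cos(jaw),np.sin(jaw); y=np.array([c,s,0]);z=np.array([0,0,-1.]);x=np.cross(y,z)
    return R.from_matrix(np.stack([x,y,z],1)).as_quat()
E
python3 - <<'E'
from h import *
import pickle
P=[]
qq=manip.read_state()["q"]
for pos,j,n in [((.53,.0,.25),72.3,"w1"),((.58,-.03,.25),72.3,"w2"),((.52,-.315,.22),87.3,"w3"),((.48,-.29,.24),87.3,"w4")]:
    manip.movep(pos,down(np.radians(j))); s=manip.read_state(); print(s["time"],s["q"].round(2),s["ee_pos"].round(3))
    p=manip.camera("wrist"); save(p,n); 
    res={}
    for l in ["tray","tray_tab","tray_heel","tray_mouth","stack","rack","vial0_mid","spare0_mid","panel_top"]:
        res[l]=[(r["conf"],w(p,r["point"])) for r in manip.pinpoint(l,p)]
        for c,x in res[l]: print(n,l,round(c,2),x.round(4),proj(p,x)[0].round(0))
    P.append((p,res))
pickle.dump(P,open("w.pkl","wb"))
E
```

```text
4.3167 [-0.71  0.2   0.76  1.63 -0.14  1.37  1.33] [0.53  0.001 0.25 ]
w1 tray 0.74 [0.5467 0.0068 0.0526] [263. 178.]
w1 tray 0.57 [0.5463 0.006  0.0238] [262. 172.]
w1 tray_heel 0.51 [ 0.3983 -0.1733 -0.0015] [ 90. 100.]
w1 tray_mouth 0.89 [0.5451 0.0106 0.0542] [266. 176.]
w1 stack 0.65 [ 0.7311 -0.2224 -0.0075] [160. 315.]
w1 rack 0.72 [ 0.5059 -0.3156 -0.0039] [ 35. 208.]
w1 rack 0.65 [ 0.4593 -0.022   0.0502] [215. 112.]
w1 rack 0.16 [0.5103 0.0468 0.0628] [289. 139.]
w1 vial0_mid 0.62 [0.51   0.0479 0.0617] [290. 139.]
w1 vial0_mid 0.56 [0.5456 0.0044 0.0229] [261. 172.]
w1 panel_top 0.81 [0.5035 0.2961 0.0158] [491.  62.]
5.1583 [-0.6   0.34  0.79  1.49 -0.24  1.41  1.46] [ 0.58  -0.031  0.249]
w2 tray 0.69 [0.5472 0.0068 0.0243] [277. 126.]
w2 tray 0.33 [ 0.724   0.2404 -0.0056] [472. 194.]
w2 tray_tab 0.68 [0.6535 0.0456 0.0707] [338. 210.]
w2 tray_tab 0.65 [ 0.5394 -0.018   0.0648] [255. 130.]
w2 tray_tab 0.33 [ 0.5071 -0.3172 -0.0036] [ 37. 170.]
w2 tray_heel 0.69 [ 0.4603 -0.0189  0.0506] [231.  55.]
w2 tray_mouth 0.91 [0.5456 0.007  0.0538] [278. 127.]
w2 stack 0.61 [0.5537 0.0301 0.0615] [301. 129.]
w2 rack 0.83 [ 0.5066 -0.3168  0.0016] [ 35. 170.]
w2 vial0_mid 0.96 [0.5115 0.0487 0.0635] [309.  83.]
6.7833 [-0.11  0.44  0.83  1.47 -0.33  1.38  2.27] [ 0.521 -0.313  0.22 ]
w3 rack 0.77 [ 0.5072 -0.3168  0.0009] [251. 151.]
w3 spare0_mid 0.69 [ 0.4594 -0.3119  0.0375] [253. 112.]
7.6 [-0.2   0.31  0.87  1.57 -0.24  1.38  2.22] [ 0.48  -0.29   0.241]
w4 tray 0.67 [ 0.4608 -0.3129  0.039 ] [233. 150.]
w4 tray 0.58 [0.5486 0.0017 0.0253] [486. 205.]
w4 tray_heel 0.79 [ 0.4595 -0.0215  0.0477] [495. 138.]
w4 tray_mouth 0.66 [0.5456 0.0087 0.0544] [510. 211.]
w4 stack 0.86 [0.5463 0.005  0.0008] [475. 196.]
w4 stack 0.56 [ 0.5396 -0.0173  0.0639] [495. 210.]
w4 rack 0.64 [ 0.5079 -0.3167 -0.0016] [235. 180.]
w4 spare0_mid 0.92 [ 0.4618 -0.3098  0.0395] [236. 151.]
```

View pics/w1.png

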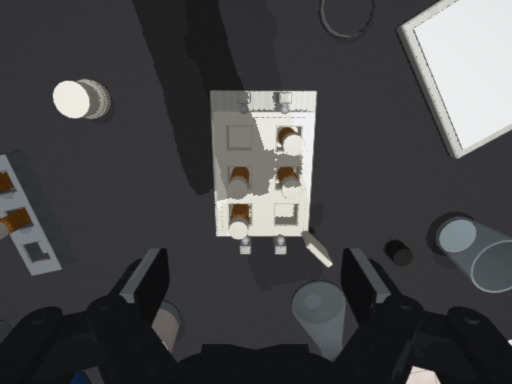

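View pics/w2.png

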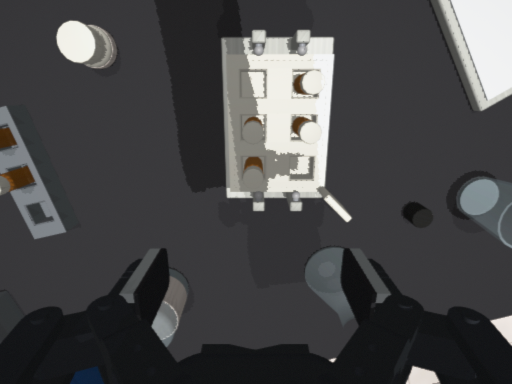

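View pics/w3.png

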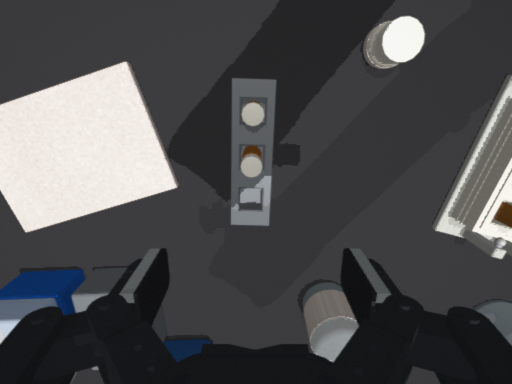

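View pics/w4.png

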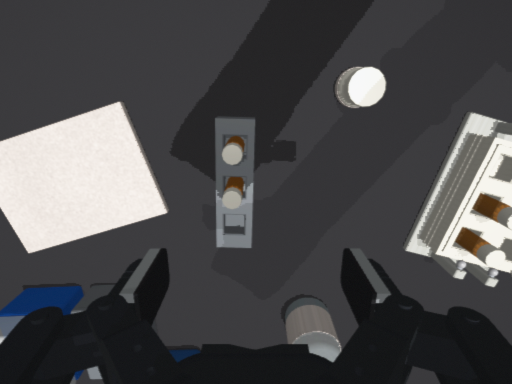

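```bash
cat > fit.py <<'E'
from h import *
import pickle
P=pickle.load(open("w.pkl","rb"))
# tray fit
m={"tray":(0,0,0),"tray_mouth":(0,0,.028),"tray_tab":(.089,.070,.044),"tray_heel":(-.075,-.056,.022)}
T=[("tray",(.548,.006)),("tray_tab",(.652,.048)),("tray_heel",(.461,-.023)),("tray_mouth",(.547,.006)),("tray",(.55,.002)),("tray_tab",(.656,.044)),("tray_heel",(.456,-.025)),("tray_mouth",(.545,.008)),
("tray",(.5465,.0064)),("tray_mouth",(.5451,.0106)),("tray",(.5472,.0068)),("tray_tab",(.6535,.0456)),("tray_heel",(.4603,-.0189)),("tray_mouth",(.5456,.007)),("tray_heel",(.4595,-.0215)),("tray_mouth",(.5456,.0087))]
A=np.array([m[a][:2] for a,_ in T]);B=np.array([b for _,b in T])
ca,cb=A.mean(0),B.mean(0)
H=(A-ca).T@(B-cb); yaw=np.arctan2(H[0,1]-H[1,0],H[0,0]+H[1,1])
c,s=np.cos(yaw),np.sin(yaw);Rt=np.array([[c,-s],[s,c]]);t=cb-Rt@ca
print("tray",t,np.degrees(yaw), np.abs(A@Rt.T+t-B).max(0))
def ov(i,n,pts_list,k=2,box=None):
    im=P[i][0]["image"][:,:,::-1].copy(); im=cv2.resize(im,None,fx=k,fy=k,interpolation=cv2.INTER_CUBIC)
    for pts,col in pts_list:
        u=(proj(P[i][0],pts)+.5)*k-.5
        cv2.polylines(im,[np.round(u*8).astype(int).reshape(-1,1,2)],True,col,1,cv2.LINE_AA,3)
    if box: x0,y0,x1,y1=[b*k for b in box]; im=im[y0:y1,x0:x1]
    cv2.imwrite(f"pics/{n}.png",im)
def sq(t,yaw,cx,cy,hx,hy,z):
    c,s=np.cos(yaw),np.sin(yaw)
    q=np.array([[cx+a*hx,cy+b*hy] for a,b in((-1,-1),(1,-1),(1,1),(-1,1))])
    return np.c_[q@np.array([[c,s],[-s,c]])+t,np.full(4,z)]
def trayov(t,yaw,z0=.026):
    L=[(sq(t,yaw,0,0,.075,.056,z0+.026),(0,0,255)),(sq(t,yaw,0,0,.069,.050,z0+.028),(255,0,0))]
    for x in(-.046,0,.046):
        for y in(-.028,.028): L.append((sq(t,yaw,x,y,.0135,.0135,z0+.028),(0,255,0)))
    c,s=np.cos(yaw),np.sin(yaw)
    return L
def rackov(t,yaw):
    return [(sq(t,yaw,0,0,.083,.023,.03),(0,0,255))]+[(sq(t,yaw,x,0,.0135,.0135,.03),(0,255,0)) for x in(-.05,0,.05)]
E
python3 - <<'E'
from fit import *
ov(0,"o1",trayov(t,yaw),4,(190,80,340,220)); ov(1,"o2",trayov(t,yaw),4,(190,30,340,170+50))
rt=np.array([.5075,-.3165]);ry=np.radians(-2.7)
ov(2,"o3",rackov(rt,ry),4,(200,60,320,200+40)); ov(3,"o4",rackov(rt,ry),4,(180,110,300,260))
E
```

```text
tray [0.54712666 0.00710213] -18.29374057349107 [0.00287334 0.00510213]
```

View pics/o1.png

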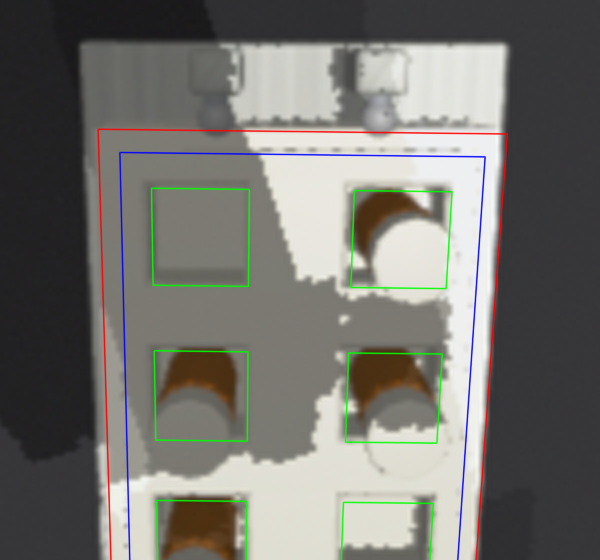

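View pics/o2.png

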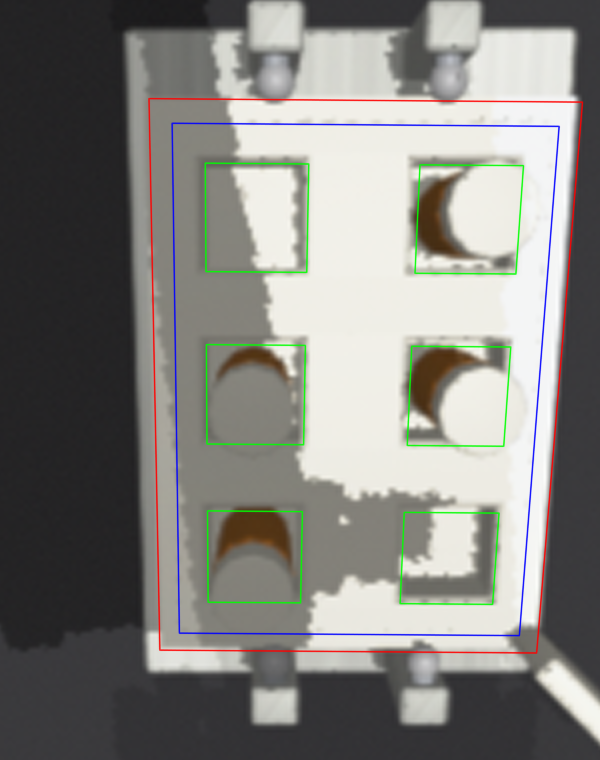

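View pics/o3.png

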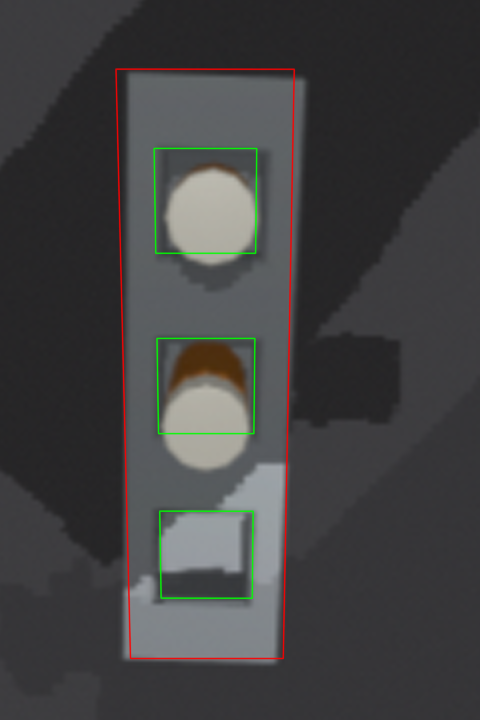

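View pics/o4.png

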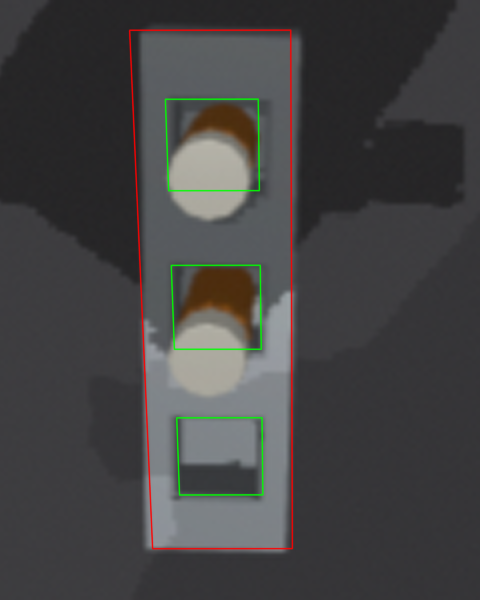

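```bash
cat > refine.py <<'E'
from fit import *
from scipy.optimize import minimize
def gmap(p,sg):
    g=cv2.GaussianBlur(p["image"].astype(np.float32).mean(2),(0,0),.7)
    m=np.hypot(cv2.Sobel(g,cv2.CV_32F,1,0),cv2.Sobel(g,cv2.CV_32F,0,1)); m=np.minimum(m,60)
    return cv2.GaussianBlur(m,(0,0),sg)
def dens(q,n=30):
    return np.concatenate([np.linspace(q[i],q[(i+1)%4],n) for i in range(4)])
def refine(ps,model,t,yaw):
    x=np.array([t[0]*1000,t[1]*1000,np.degrees(yaw)])
    for sg in (3,1.5,.8):
        G=[gmap(p,sg) for p in ps]
        def f(x):
            v=0
            for p,g in zip(ps,G):
                for q,_ in model(np.array(x[:2])/1000,np.radians(x[2])):
                    u=proj(p,dens(q)).astype(np.float32)
                    v-=cv2.remap(g,u[:,:1],u[:,1:],cv2.INTER_LINEAR).mean()
            return v
        r=minimize(f,x,method="Nelder-Mead",options=dict(initial_simplex=x+np.array([[0,0,0],[3,0,0],[0,3,0],[0,0,3]])*sg/1.5)); x=r.x
    print(x.round(2),r.fun); return x[:2]/1000,np.radians(x[2])
E
python3 - <<'E'
from refine import *
p=[a[0] for a in P]
for s in ([p[0]],[p[1]],p[:2]): T=refine(s,trayov,t,yaw)
for s in ([p[2]],[p[3]],p[2:]): K=refine(s,rackov,[.507,-.3165],np.radians(-5))
pickle.dump((T,K),open("tk.pkl","wb"))
ov(0,"q1",trayov(*T),4,(190,80,340,220)); ov(1,"q2",trayov(*T),4,(200,30,340,170+40))
ov(2,"q3",rackov(*K),4,(200,60,320,200+40))
# vial in rack: cap circle top z=.076
E
python3 -c "
import cv2,numpy as np
a=[cv2.imread(f'pics/q{i}.png') for i in(2,3)]
cv2.imwrite('pics/q.png',cv2.resize(np.hstack([a[0][:720],a[1][:720]]),None,fx=.72,fy=.72))"
```

```text
tray [0.54712666 0.00710213] -18.29374057349107 [0.00287334 0.00510213]
[545.22   6.45 -17.29] -352.45379638671875
[546.35   8.1  -17.84] -338.8538818359375
[545.41   6.12 -17.77] -691.2467651367188
[ 508.16 -315.94   -4.03] -201.3816680908203
[ 508.18 -316.69   -4.1 ] -196.01055908203125
[ 508.19 -316.28   -3.85] -396.3709716796875
```

View pics/q.png

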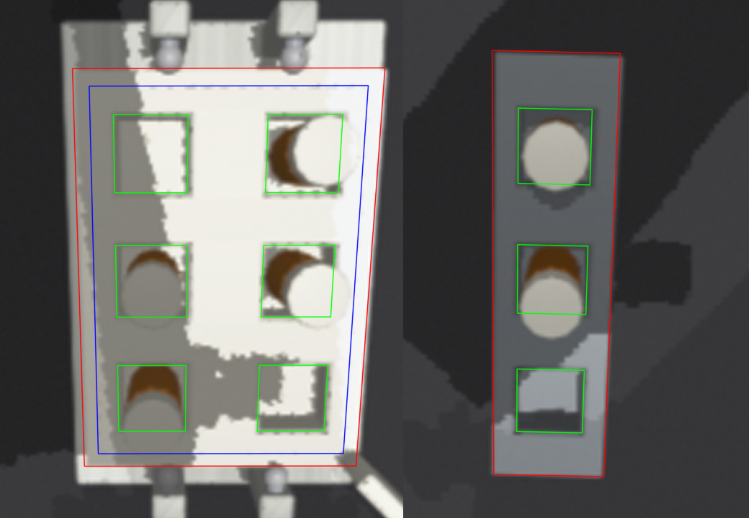

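```bash
python3 - <<'E'
from fit import *
(T,K)=pickle.load(open("tk.pkl","rb"))
c,s=np.cos(K[1]),np.sin(K[1])
for x in(-.05,0): print(np.array([c*x,s*x])+K[0])
def capc(i,x0,y0,x1,y1,o): # bright, unsaturated blob
    im=P[i][0]["image"][y0:y1,x0:x1].astype(int); m=(im.min(2)>140)
    n,l,st,ce=cv2.connectedComponentsWithStats(m.astype(np.uint8)); k=1+np.argmax(st[1:,4]); print(st[k],ce[k]+[x0,y0],atz(P[i][0],ce[k]+[x0,y0],.076).round(4)); return ce[k]+[x0,y0]
a=capc(2,238,98,268,130,0);b=capc(2,236,146,266,180,0)
c_=capc(3,220,135,250,166,0);d=capc(3,218,176,248,207,0)
print(tri([(P[2][0],a),(P[3][0],c_)]),tri([(P[2][0],b),(P[3][0],d)]))
E
```

```text
tray [0.54712666 0.00710213] -18.29374057349107 [0.00287334 0.00510213]
[ 0.45830044 -0.3129239 ]
[ 0.50818775 -0.31627885]
[  4   5  22  23 391] [252.49616368 113.69565217] [ 0.4587 -0.3122  0.076 ]
[  5  10  21  21 332] [251.00903614 166.24698795] [ 0.5082 -0.3161  0.076 ]
[  2  10  20  20 300] [231.67333333 154.21      ] [ 0.4585 -0.3122  0.076 ]
[  4  13  26  18 301] [232.87043189 199.36212625] [ 0.5079 -0.3144  0.076 ]
[ 0.45872462 -0.31226009  0.07469637] [ 0.51036385 -0.3157057   0.06811673]
```

```bash
python3 - <<'E'
from h import *
st=lambda m:(lambda s:print(m,round(s["time"],2),s["ee_pos"].round(4),s["wrist_force"].round(2),round(s["finger_gap"],4)))(manip.read_state())
manip.move_gripper(.05,30)
o=down(np.radians(86.15))
manip.movep([.4587,-.3124,.12],o); manip.move_straight([.4587,-.3124,.043],v=.1); st("down")
manip.move_gripper(.0,30); st("grip")
manip.move_straight([.4587,-.3124,.165],v=.15); st("up")
# pocket B (-46,-28)
T=np.array([.5456,.0068]);y=np.radians(-17.75);c,s=np.cos(y),np.sin(y)
q=T+np.array([[c,-s],[s,c]])@[-.046,-.028]; print(q)
manip.movep([*q,.165],down(np.radians(72.25))); st("above")
manip.move_straight([*q,.100],v=.1); manip.dwell(.2);st("near")
p=manip.camera("wrist"); save(p,"v1"); p=manip.camera("side"); save(p,"v1s")
E
python3 -c "
import cv2,numpy as np
a=cv2.imread('pics/v1.png')[60:260,130:400];b=cv2.imread('pics/v1s.png')[150:300,150:350]
cv2.imwrite('pics/v1c.png',cv2.resize(a,None,fx=2.9,fy=2.9,interpolation=2));cv2.imwrite('pics/v1d.png',cv2.resize(b,None,fx=3.9,fy=3.9,interpolation=2))"
```

```text
down 10.03 [ 0.4591 -0.3128  0.0436] [0.2  0.86 0.12] 0.0501
grip 10.38 [ 0.4592 -0.3127  0.0437] [-0.49  1.11  4.99] 0.021
up 11.35 [ 0.4583 -0.3119  0.164 ] [ 0.73 -0.43 -0.46] 0.0212
[ 0.49325359 -0.00584332]
above 12.53 [ 0.4932 -0.0072  0.1649] [-0.13 -0.22 -0.48] 0.0211
near 13.53 [ 0.4937 -0.0058  0.1006] [-0.17 -0.15 -0.87] 0.0214
```

View pics/v1c.png

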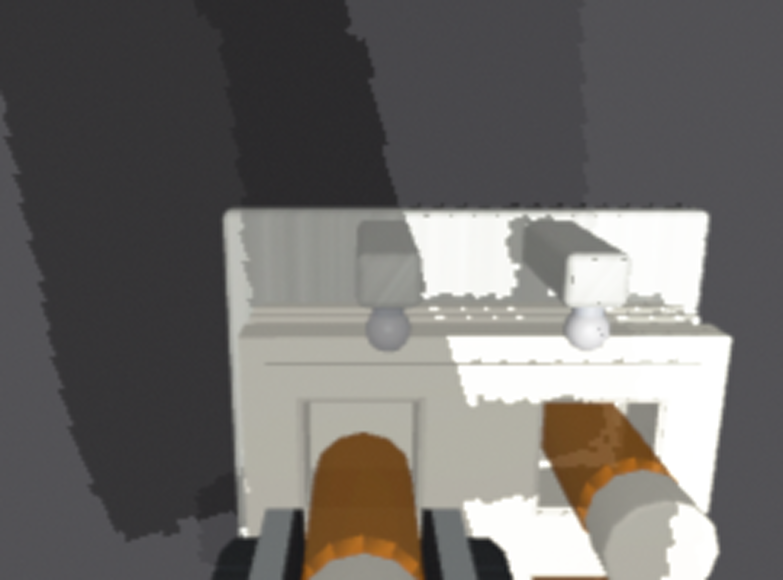

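View pics/v1d.png

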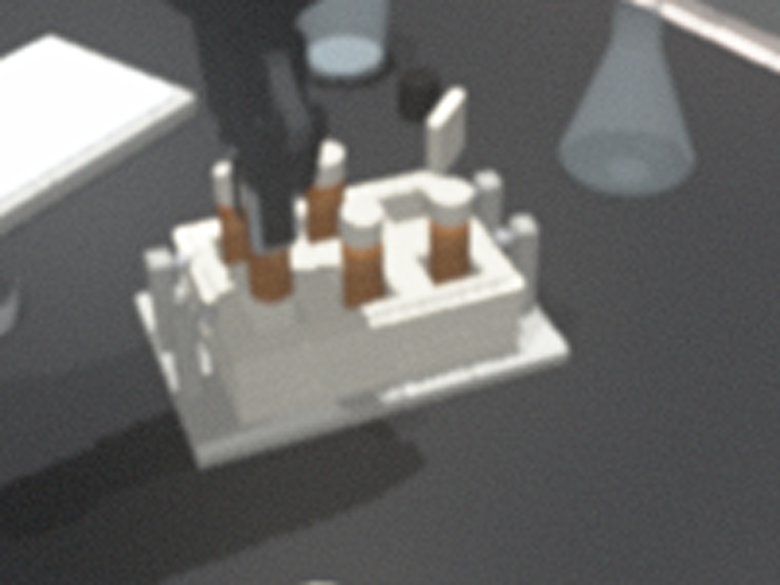

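The held vial at (362,480) lines up sideways with the empty pocket at (305–420,400+), and it hangs just above it. I'll lower it with force checks.

```bash
cat >> h.py <<'E'
def st(m):
    s=manip.read_state(); print(m,round(s["time"],2),s["ee_pos"].round(4),s["wrist_force"].round(2),round(s["finger_gap"],4)); return s
E
python3 - <<'E'
from h import *
q=[0.4933,-.0058]
for z in (.090,.082,.074,.068):
    manip.move_straight([*q,z],v=.08); s=st(z)
    if s["wrist_force"][2]>3: print("contact");break
p=manip.camera("wrist"); save(p,"v2"); p=manip.camera("side"); save(p,"v2s")
E
python3 -c "
import cv2,numpy as np
b=cv2.imread('pics/v2s.png')[150:300,150:350]
cv2.imwrite('pics/v2d.png',cv2.resize(b,None,fx=3.9,fy=3.9,interpolation=2))"
```

```text
0.09 13.9 [ 0.4927 -0.0058  0.0893] [ 0.13 -0.23 -0.08] 0.0211
0.082 14.15 [ 0.4928 -0.0059  0.0814] [ 0.09 -0.23 -0.2 ] 0.0212
0.074 14.4 [ 0.4929 -0.0059  0.0734] [ 0.19 -0.2  -0.92] 0.0207
0.068 14.65 [ 0.493  -0.0058  0.0676] [ 0.31  0.53 -0.46] 0.0212
```

View pics/v2d.png

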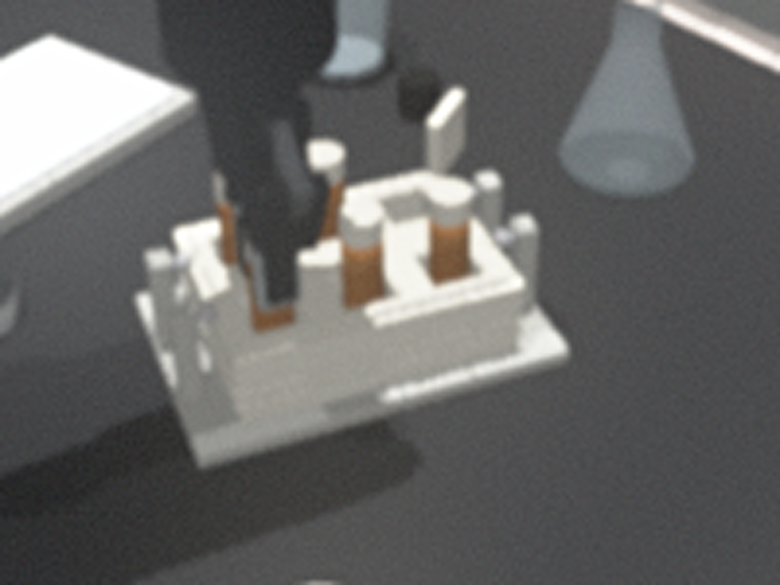

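View pics/v2.png

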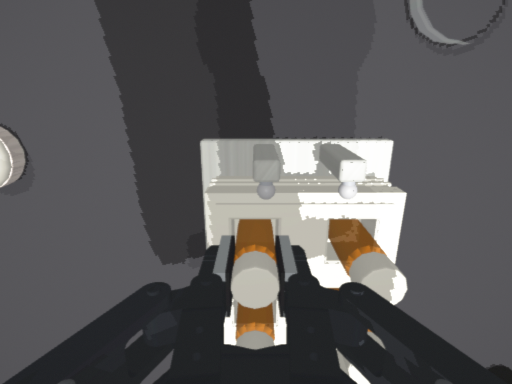

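The vial at (255,250) is inside its pocket with no contact force. I'll release it and fetch the second.

```bash
python3 - <<'E'
from h import *
q=[0.4933,-.0058]
manip.move_straight([*q,.0665],v=.05); st("low")
manip.move_gripper(.033,30); st("rel")
manip.move_straight([*q,.16],v=.2)
o=down(np.radians(86.15)); r=[.5082,-.3162]
manip.movep([*r,.125],o); manip.move_gripper(.05)
manip.move_straight([*r,.043],v=.12); st("down")
manip.move_gripper(.0,30); st("grip")
manip.move_straight([*r,.168],v=.2)
T=np.array([.5456,.0068]);y=np.radians(-17.75);c,s=np.cos(y),np.sin(y)
q=T+np.array([[c,-s],[s,c]])@[.046,.028]; print(q)
manip.movep([*q,.168],down(np.radians(72.25))); p=manip.camera("wrist"); save(p,"v3a")
manip.move_straight([*q,.100],v=.12); manip.dwell(.1);st("near")
p=manip.camera("wrist"); save(p,"v3"); p=manip.camera("side"); save(p,"v3s")
E
python3 -c "
import cv2,numpy as np
b=cv2.imread('pics/v3s.png')[150:300,150:350]
cv2.imwrite('pics/v3d.png',cv2.resize(b,None,fx=3.9,fy=3.9,interpolation=2))"
```

```text
low 15.0 [ 0.4936 -0.0058  0.0667] [ 0.18 -0.54  1.18] 0.0212
rel 15.28 [ 0.4932 -0.0058  0.0664] [ 0.01  0.17 -0.15] 0.0329
down 18.23 [ 0.5085 -0.3167  0.0437] [-0.64 -0.59  0.19] 0.0499
grip 18.58 [ 0.5087 -0.3165  0.0439] [0.06 0.16 5.18] 0.0207
[0.59794641 0.01944332]
near 21.53 [0.5986 0.0192 0.101 ] [ 0.18  0.41 -0.16] 0.0211
```

View pics/v3d.png

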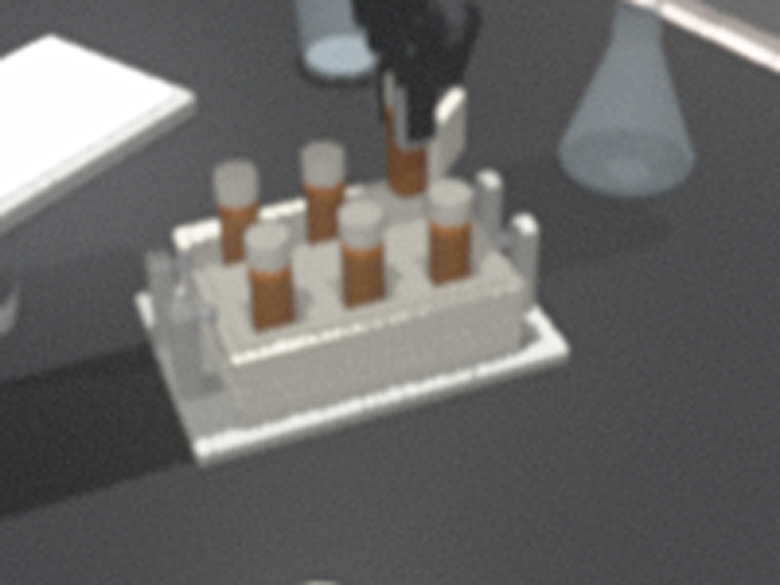

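View pics/v3.png

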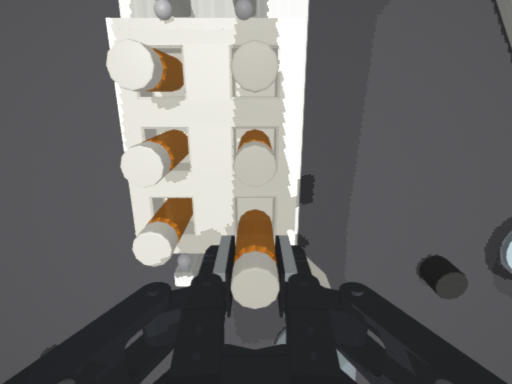

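The first vial is seated. The second, at (255,240), is centred over its pocket at (235–275). I'll lower and release it, then view the tab and plan the peel.

```bash
python3 - <<'E'
from h import *
q=[0.5977,.0195]
ok=True
for z in (.088,.080,.072,.067):
    manip.move_straight([*q,z],v=.08); s=st(z)
    if s["wrist_force"][2]>3: print("contact");ok=False;break
if ok:
    manip.move_gripper(.033,30); st("rel")
    manip.move_straight([*q,.16],v=.2)
    # look at tab
    manip.move_gripper(.045)
    manip.movep([.60,.035,.22],down(np.radians(72.25))); st("look")
    p=manip.camera("wrist"); save(p,"t1"); 
    for r in manip.pinpoint("tray_tab",p): print(r["conf"],w(p,r["point"]),proj(p,w(p,r["point"])))
    import pickle; ps=[p]
    manip.movep([.655,.046,.22],down(np.radians(117.25))); st("above tab")
    p=manip.camera("wrist"); save(p,"t2"); ps.append(p)
    for r in manip.pinpoint("tray_tab",p): print(r["conf"],w(p,r["point"]),proj(p,w(p,r["point"])))
    p=manip.camera("side"); save(p,"t1s"); ps.append(p)
    p=manip.camera("top"); save(p,"t1t"); ps.append(p)
    pickle.dump(ps,open("t.pkl","wb")); print(manip.read_state()["q"].round(2))
E
```

```text
0.088 21.93 [0.5971 0.0196 0.0872] [-0.02  0.49 -0.18] 0.0212
0.08 22.18 [0.5973 0.0195 0.0793] [ 0.2   0.04 -0.19] 0.0212
0.072 22.43 [0.5973 0.0196 0.0714] [-0.1  -0.21 -0.16] 0.0213
0.067 22.68 [0.5979 0.0194 0.067 ] [ 0.65 -0.01  0.51] 0.0209
rel 22.96 [0.5976 0.0196 0.0669] [-0.4 -0.1  0.5] 0.0329
look 24.21 [0.6007 0.0353 0.221 ] [ 0.6   0.97 -0.01] 0.045
0.77 [0.65224182 0.04657904 0.06825658] [[279.42165284 217.82388833]]
0.36 [0.54591085 0.00455509 0.02444231] [[212.99101795 128.5934746 ]]
above tab 25.02 [0.6544 0.0454 0.2191] [-0.11  0.03 -0.69] 0.0449
0.87 [0.65117663 0.04532746 0.0683627 ] [[255.56396779 174.36552243]]
0.34 [ 0.71968134  0.15604965 -0.00335927] [[305.40576095 240.65029851]]
[-0.62  0.55  0.79  1.32 -0.39  1.43  2.19]
```

View pics/t1.png

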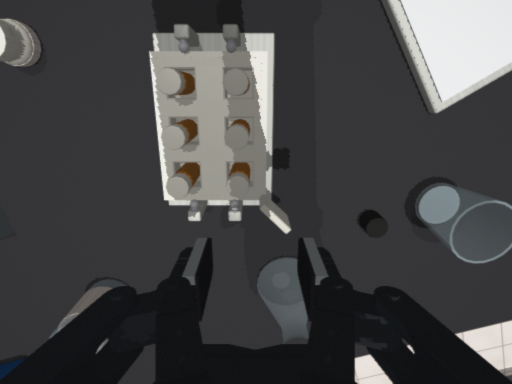

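View pics/t2.png

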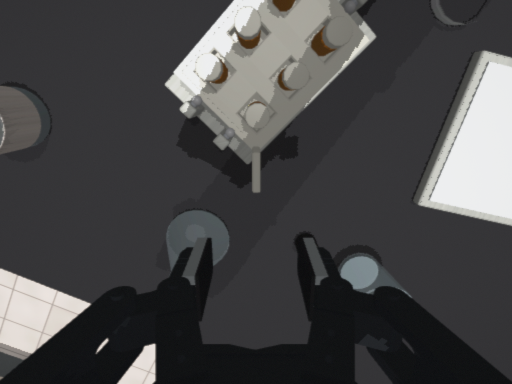

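View pics/t1s.png

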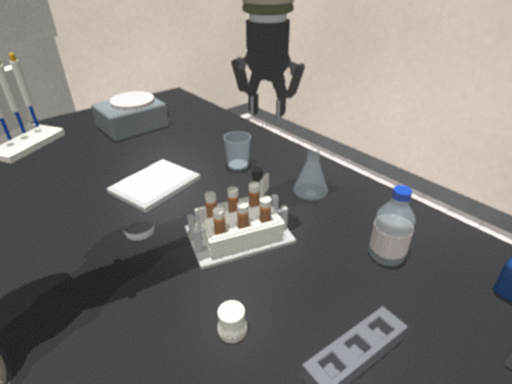

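```bash
python3 - <<'E'
from refine import *
ps=pickle.load(open("t.pkl","rb"))
top,side=ps[3],ps[2]
pm=lambda t,y:[(sq(t,y,0,0,.09,.07,.018),(0,0,255))]
for s in ([top],[side],[top,side],[P[0][0]],[top,side,P[0][0]]): K=refine(s,pm,[.504,.2915],np.radians(5.6))
P[0]=(top,0);P[1]=(side,0)
ov(0,"p0",pm(*K),4,(80,170,190,290));ov(1,"p1",pm(*K),4,(90,140,220,220))
pickle.dump(K,open("panel.pkl","wb"))
s=manip.read_state()
# IK checks
Ty=np.radians(-17.75)
def tool(tpos,trot):  # tray pose -> tool pose, nominal grasp
    Tt=np.array([.089,.070,.025]); rel=R.from_quat(down(np.radians(135)))
    return trot.apply(Tt)+tpos,(trot*rel).as_quat()
t0=np.array([.5456,.0068,.026]);r0=R.from_euler("z",Ty)
heel=np.array([-.075,-.056,.022]);d=np.array([164,126,0.])/206.8;n=np.cross(d,[0,0,1])
print(tool(t0,r0)[0])
hw=t0+r0.apply(heel)
for a in (0,4,8):
    r=r0*R.from_rotvec(n*np.radians(a)); tp=hw-r.apply(heel)
    q=manip.solve_ik(*tool(tp,r)); print(a,tool(tp,r)[0].round(3),None if q is None else q.round(2))
for yaw in (-17.75,np.degrees(K[1])):
    q=manip.solve_ik(*tool(np.array([*K[0],.118]),R.from_euler("z",yaw,degrees=True))); print(yaw,None if q is None else q.round(2))
E
python3 -c "
import cv2,numpy as np
a=cv2.imread('pics/p0.png');b=cv2.imread('pics/p1.png')
c=np.zeros((480,440+520,3),np.uint8);c[:480,:440]=a;c[:320,440:]=b
cv2.imwrite('pics/p.png',cv2.resize(c,None,fx=.83,fy=.83))"
```

```text
tray [0.54712666 0.00710213] -18.29374057349107 [0.00287334 0.00510213]
[505.28 291.78  14.94] -41.38499450683594
[501.32 288.28  14.3 ] -59.69495391845703
[503.55 290.87  14.56] -100.1684799194336
[502.24 291.67  14.85] -26.473201751708984
[502.79 291.23  14.6 ] -126.41974639892578
[0.65170373 0.04633478 0.051     ]
0 [0.652 0.046 0.051] [-0.6   0.68  0.71  1.52 -0.48  1.12  2.26]
4 [0.651 0.046 0.065] [-0.62  0.61  0.72  1.59 -0.48  1.05  2.28]
8 [0.649 0.046 0.08 ] [-0.64  0.55  0.73  1.65 -0.49  0.98  2.3 ]
-17.75 [-0.98  0.67  0.72  1.3  -0.44  1.33  1.78]
14.600556875017677 [-1.03  0.63  0.63  1.32 -0.37  1.3   2.22]
```

View pics/p.png

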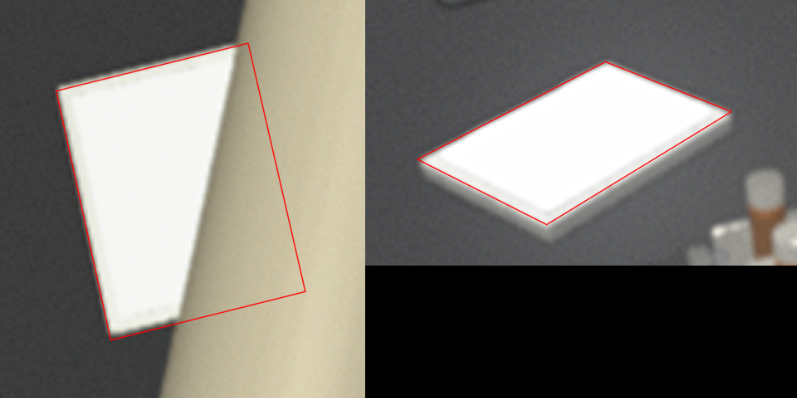

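The overlays fit the panel at (0.503, 0.291) with yaw 14.5°. Now I'll pinch the tab.

```bash
python3 - <<'E'
from h import *
o=down(np.radians(117.25))
manip.movep([.6522,.0463,.13],o)
manip.move_straight([.6522,.0463,.052],v=.1); st("down")
p=manip.camera("wrist"); save(p,"g0")
manip.move_gripper(0.0,100); st("grip"); manip.dwell(.2); s=st("grip2"); print(s["eef_rot"].round(4),o.round(4),s["ft_torque"])
p=manip.camera("wrist"); save(p,"g1"); p=manip.camera("side"); save(p,"g1s")
E
python3 -c "
import cv2,numpy as np
a=cv2.imread('pics/g1.png');b=cv2.imread('pics/g1s.png')[140:290,170:370]
cv2.imwrite('pics/g1c.png',np.vstack([cv2.resize(a,(400,300)),cv2.resize(b,(400,300),interpolation=2)]))"
```

```text
down 26.61 [0.6528 0.0461 0.0528] [ 0.4 -0.2  0.4] 0.0449
grip 27.08 [0.6525 0.0463 0.0526] [-0.98  0.67  3.9 ] 0.0066
grip2 27.28 [0.6525 0.0462 0.0526] [-0.67  0.13  5.22] 0.0065
[-2.356e-01  9.719e-01 -0.000e+00  4.000e-04] [-0.2356  0.9719  0.      0.    ] [-0.05678627  0.24196833 -0.01649911]
```

View pics/g1c.png

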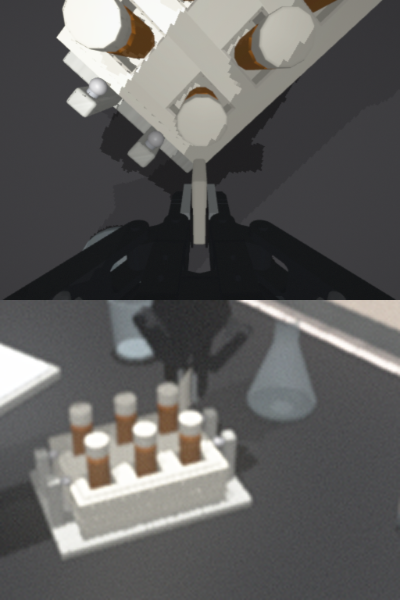

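The fingers pinch the fin at (200,200) squarely. I'll peel about the heel.

```bash
cat >> h.py <<'E'
T0=np.array([.5456,.0068,.026]);R0=R.from_euler("z",-17.75,degrees=True)
TT=R0.inv().apply(np.array([.6522,.0463,.052])-T0); REL=R0.inv()*R.from_quat(down(np.radians(117.25)))
def tool(tp,tr): return tr.apply(TT)+tp,(tr*REL).as_quat()
HEEL=np.array([-.075,-.056,.022]);D=np.array([164,126,0.])/206.8;N=np.cross(D,[0,0,1])
def peel(a,up=0):
    hw=T0+R0.apply(HEEL); r=R0*R.from_rotvec(N*np.radians(a)); return hw-r.apply(HEEL)+[0,0,up],r
E
python3 - <<'E'
from h import *
for a in (1,2,3,4,5,6,7,8):
    x,o=tool(*peel(a)); manip.move_straight(x,v=.025,rotation=o); s=st(a)
    if a==4: p=manip.camera("side"); save(p,"k4")
print(s["ft_torque"].round(2))
p=manip.camera("side"); save(p,"k8");p=manip.camera("wrist"); save(p,"k8w")
E
python3 -c "
import cv2,numpy as np
a=cv2.imread('pics/k8w.png');b=cv2.imread('pics/k8.png')[140:290,170:370]
cv2.imwrite('pics/k8c.png',np.hstack([cv2.resize(a,(340,255)),cv2.resize(b,(340,255),interpolation=2)]))"
```

```text
1 27.68 [0.6519 0.0463 0.0556] [ 0.42  0.05 -0.19] 0.0066
2 27.97 [0.6518 0.0461 0.0594] [ 0.78  1.67 -0.92] 0.0067
3 28.26 [0.6516 0.0458 0.0631] [-0.37  0.98 -0.06] 0.0069
4 28.55 [0.6517 0.0455 0.067 ] [ 0.3  -1.17 -0.45] 0.0066
5 28.89 [0.6517 0.0458 0.0707] [ 3.1  -1.46 -0.71] 0.0065
6 29.18 [0.6512 0.0458 0.0742] [ 5.71 -1.23 -0.27] 0.0068
7 29.48 [0.6507 0.0456 0.0776] [ 5.57 -0.81  0.21] 0.0066
8 29.77 [0.6501 0.0455 0.0811] [ 4.64 -0.81  0.12] 0.0065
[-0.42 -1.02  0.1 ]
```

View pics/k8c.png

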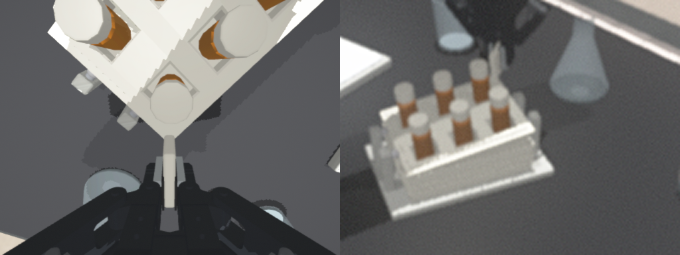

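The tab corner is raised (side view, right end) and the heel corner still sits in the stack. Now I'll draw it up and level it.

```bash
python3 - <<'E'
from h import *
for a,u in ((8,.004),(8,.009),(8,.015),(7,.022),(5.5,.032),(4,.042),(2.5,.055),(1,.068),(0,.080)):
    x,o=tool(*peel(a,u)); manip.move_straight(x,v=.035,rotation=o); s=st((a,u))
manip.dwell(.3); s=st("held");print(s["ft_torque"].round(2))
p=manip.camera("side"); save(p,"l1");p=manip.camera("wrist"); save(p,"l1w")
for l in ["tray","tray_mouth","tray_heel","tray_tab"]:
    for r in manip.pinpoint(l,p)[:1]: print(l,r["conf"],w(p,r["point"]))
E
python3 -c "
import cv2,numpy as np
a=cv2.imread('pics/l1w.png');b=cv2.imread('pics/l1.png')[110:290,150:390]
cv2.imwrite('pics/l1c.png',np.vstack([cv2.resize(a,(400,300)),cv2.resize(b,(400,300),interpolation=2)]))"
```

```text
(8, 0.004) 30.13 [0.6499 0.0456 0.085 ] [ 4.3  -0.87  2.91] 0.0068
(8, 0.009) 30.43 [0.6492 0.0456 0.0896] [ 0.55 -1.13  1.3 ] 0.0068
(8, 0.015) 30.75 [0.6496 0.0455 0.0958] [ 0.16  0.9  -2.19] 0.0064
(7, 0.022) 31.0 [0.6505 0.0458 0.0992] [ 0.43  0.35 -2.44] 0.0067
(5.5, 0.032) 31.28 [0.6513 0.046  0.1037] [ 0.02  0.12 -1.23] 0.0068
(4, 0.042) 31.57 [0.6517 0.0461 0.1083] [-0.92 -0.6  -2.12] 0.0065
(2.5, 0.055) 31.93 [0.652  0.0461 0.1159] [ 0.13 -0.38 -1.75] 0.0065
(1, 0.068) 32.3 [0.6523 0.0462 0.1235] [-0.23  0.44 -1.19] 0.0067
(0, 0.08) 32.69 [0.6525 0.0463 0.1323] [-0.69 -0.7  -1.69] 0.0069
held 32.99 [0.6521 0.0463 0.1319] [ 0.05 -0.61 -1.73] 0.0069
[ 0.07 -0.18  0.02]
tray 0.66 [0.54481055 0.00380236 0.10161286]
tray_mouth 0.57 [0.54427188 0.01001835 0.13417835]
tray_tab 0.69 [0.65340086 0.04247769 0.15142353]
```

View pics/l1c.png

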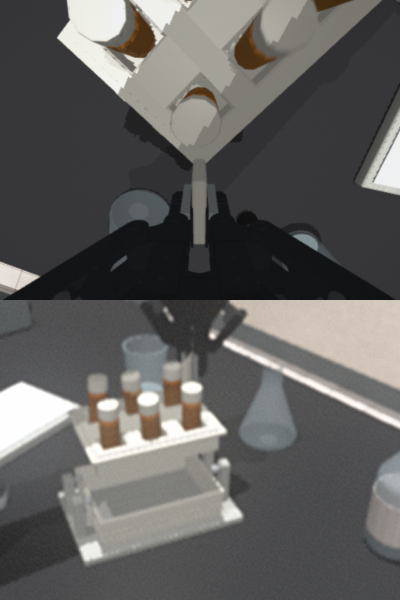

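The tray is clear of the stack with six vials, and it's near level (side view, tray at (150,430)). Now the carry to the panel.

```bash
python3 - <<'E'
from h import *
C=np.array([.503,.291])
for f in (1/3,2/3,1):
    xy=T0[:2]+f*(C-T0[:2]); yaw=-17.75+f*(14.5+17.75)
    x,o=tool(np.array([*xy,.130]),R.from_euler("z",yaw,degrees=True)); manip.move_straight(x,v=.08,rotation=o); st(f)
x,o=tool(np.array([*C,.119]),R.from_euler("z",14.5,degrees=True)); manip.move_straight(x,v=.03,rotation=o)
manip.dwell(.4); s=st("there"); print(x,s["ft_torque"].round(2),R.from_quat(s["eef_rot"]).apply([0,0,1]).round(4))
import pickle;ps=[]
for n in ("side","top","wrist"):
    p=manip.camera(n); save(p,"f_"+n); ps.append(p)
    for l in ["tray","tray_mouth","tray_heel","tray_tab","panel_top","vial0_mid"]:
        for r in manip.pinpoint(l,p)[:2]: print(n,l,round(r["conf"],2),w(p,r["point"]).round(4))
pickle.dump(ps,open("f.pkl","wb"))
E
```

```text
0.3333333333333333 34.92 [0.6289 0.1594 0.1559] [ 0.65  0.11 -1.07] 0.0067
0.6666666666666666 36.52 [0.6022 0.2712 0.1561] [-0.51 -0.23 -1.66] 0.0067
1 38.08 [0.5724 0.3805 0.1561] [ 0.05  0.25 -1.14] 0.0064
there 39.0 [0.5721 0.3813 0.1451] [ 0.33 -0.54 -1.97] 0.0065
[0.57207681 0.38128956 0.145     ] [ 0.11 -0.15  0.04] [ 1.e-04  2.e-04 -1.e+00]
side tray 0.58 [0.5066 0.2893 0.1208]
side tray_mouth 0.9 [0.5037 0.2902 0.1458]
side tray_mouth 0.49 [0.5735 0.3791 0.1563]
side tray_heel 0.73 [0.4422 0.2184 0.142 ]
side tray_tab 0.87 [0.5745 0.3793 0.1612]
side panel_top 0.75 [0.5031 0.2915 0.0187]
side panel_top 0.46 [0.7196 0.1588 0.0013]
side vial0_mid 0.82 [0.4529 0.3045 0.1556]
side vial0_mid 0.55 [ 5.459e-01  5.700e-03 -3.000e-04]
top tray 0.89 [0.5052 0.2915 0.1143]
top tray_mouth 0.78 [0.5035 0.2889 0.1455]
top tray_mouth 0.5 [ 0.3958 -0.1712 -0.0013]
top tray_heel 0.81 [0.4439 0.215  0.1389]
top tray_tab 0.61 [0.5723 0.385  0.1606]
top panel_top 0.89 [0.507  0.2949 0.0192]
top vial0_mid 0.73 [0.455  0.3057 0.153 ]
wrist tray 0.86 [0.5031 0.2925 0.1127]
wrist tray 0.56 [0.505  0.2926 0.1447]
wrist tray_mouth 0.88 [0.5047 0.2914 0.1472]
wrist tray_tab 0.78 [0.57   0.3796 0.1623]
```

View pics/f_side.png

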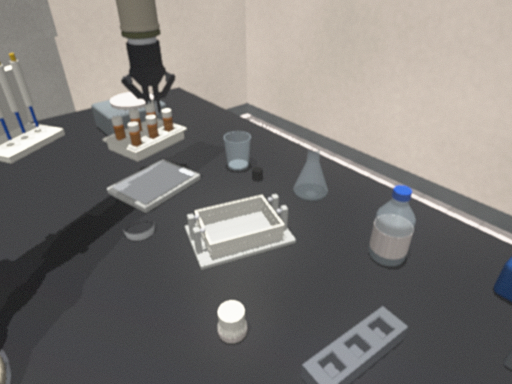

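View pics/f_top.png

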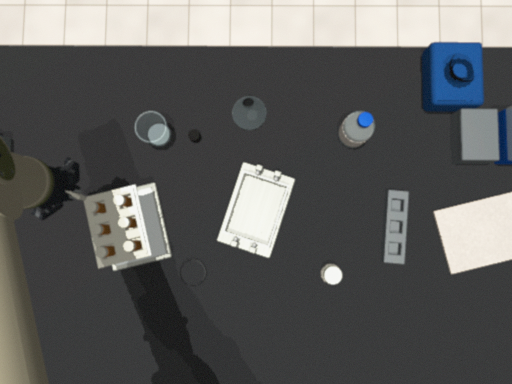

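View pics/f_wrist.png

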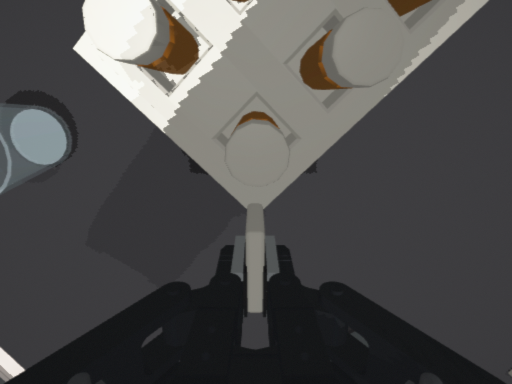

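```bash
python3 - <<'E'
from refine import *
ps=pickle.load(open("f.pkl","rb"))
m=lambda t,y:trayov(t,y,.119)[:1]
for s in (ps[:1],ps[1:2],ps[:2]): K=refine(s,m,[.504,.291],np.radians(14.5))
P[0]=(ps[0],0);P[1]=(ps[1],0)
ov(0,"z0",trayov(np.array([.503,.291]),np.radians(14.5),.119),6,(90,90,200,165));
# tilt fit: level offset heel vs tab using pose optimisation, side view incl. tilt
from scipy.optimize import minimize
G=[gmap(p,1.2) for p in ps]
def f(x):
    r=R.from_euler("zyx",[14.5+x[3],x[4],x[5]],degrees=True);v=0
    for p,g in zip(ps,G):
        q=np.array([[a*.075,b*.056,.026] for a,b in((-1,-1),(1,-1),(1,1),(-1,1))])
        u=proj(p,dens(r.apply(q)+np.array(x[:3])/1000)).astype(np.float32)
        v-=cv2.remap(g,u[:,:1],u[:,1:],cv2.INTER_LINEAR).mean()
    return v
x=np.array([503,291,119,0,0,0.]);b=minimize(f,x,method="Nelder-Mead",options=dict(maxiter=4000,initial_simplex=x+np.vstack([np.zeros(6),np.eye(6)*2])));print(b.x.round(2))
st("now")
E
```

```text
tray [0.54712666 0.00710213] -18.29374057349107 [0.00287334 0.00510213]
[500.96 288.71  17.13] -51.11017608642578
[504.43 290.49  13.85] -57.40077209472656
[503.48 290.23  14.47] -107.50881958007812
[5.0287e+02 2.9149e+02 1.1802e+02 2.1000e-01 5.6000e-01 1.1000e+00]
now 40.05 [0.5721 0.3813 0.145 ] [ 1.03 -0.03 -1.14] 0.0068
```

View pics/z0.png

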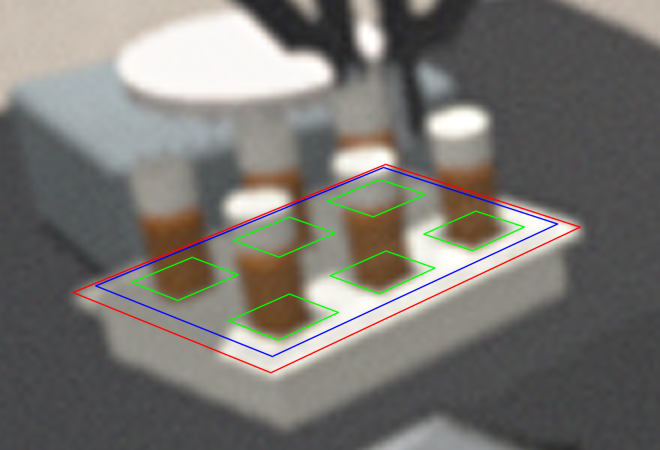

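The level-tray model matches the picture: centre (0.503, 0.291), underside about 0.118–0.119 m, tilt within about 1°, and six vials visible. Handing in.

```bash
python3 -c "
from h import *
st('end'); print(manip.close_job()); "
```

```text
end 40.05 [0.5721 0.3813 0.145 ] [ 1.03 -0.03 -1.14] 0.0068
the job is handed in; nothing more can be done
None
```

I put both spare vials into the empty pockets and peeled the top tray off tab corner first. I then carried it to the light panel and handed the job in at about 40 s, still holding the tray there.

- **Peel:** I pinched the tab with 100 N and turned the tray 8° about the heel corner. Then I drew it up and levelled it on the way.
- **Final position:** the last camera fit puts the tray centre at about (0.503, 0.291), on the panel centre I measured at (0.503, 0.291). The underside is about 100–101 mm above the glowing surface, and yaw is aligned with the panel to about 0.2°.
- **Vials:** all six are visible and upright in the tray.
- **Bystanders:** in the last top and side pictures they look to be where they started; I compared those by eye only.
- **Forces:** wrist forces stayed under about 8 N in all the readings I took.

**Checks that disagreed:**
- **Tilt:** the arm reports the tool vertical, but the picture fit gives a tray tilt of about 0.6° and 1.1°. I took that as measurement noise and left it.
- **Single-view fits:** the side camera alone put the tray about 3 mm and 2.6° off. The combined views agreed to about 1 mm.

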